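Tip the empties into the glass-waste bin

ROBOT

A 6-joint arm with a two-finger parallel gripper is mounted at the origin on the work surface; the furniture and walls round the work are solid. World frame = base frame: x ahead of the robot, y to its left, z up, the work surface at z = 0. Lengths are in mm, angles in rad, forces in N, time in s.
With the tool pointing down it reaches from about 300 to 775 mm from the base axis. Payload 14.6 kg.
Tool frame: the origin (TCP) lies between the finger pads; the fingertips stand manip.tip_reach ahead of it and the grasp point (between the pads) lies 5 mm behind it (manip.tip_reach is the distance from the TCP to the fingertips, in mm); z points along the fingers, y is the line along which they close (so a half turn about z gives the same grasp; the last joint's range is limited). The gripper opens to 94 mm and grips with 3 to 60 N. Pads are 16 mm wide; open, the fingers measure 119 mm over their backs; the gripper's body (75 mm by 177 mm) begins 78 mm behind the grasp point.
Start: joints at [1.064, 0.3, 1.521, -0, 1.321, -0.067], TCP at [234.163, 497.651, 219.446] pointing down, gripper open.
Joint ranges: [-3.03, 3.03], [-0.79, 2.21], [0.23, 2.52], [-1.04, 4.18], [0, 3.07], [-2.55, 2.55]. Speed limits (rad/s): [2.22, 2.22, 2.57, 3.14, 3.14, 3.14].

INTERFACE

Orientations are given as [roll, pitch, yaw] about the fixed x, y, z axes, in that order (R = Rz(yaw) Ry(pitch) Rx(roll)).
In Python, from cell import manip gives the robot as it stands. The module is installed in compiled form; this text tells all that it offers.
- The arm moves only by the shell command python3 -m creep 'ROWS' [FORCE]. ROWS is JSON, a list of rows, each a list of 3 entries, a list of its own where there are three numbers: the opening, from -1 (shut) to 1 (fully open), then the shift along the tool's x, y, z in cm, then the turn about the tool's z in units of 5 degrees (1.0 is 5 degrees). In form: [[grip, [tx, ty, tz], roll], ...]. A call has 1 to 12 rows; each row is the pose to reach, as a shift and turn from the pose commanded when the call began, along the tool's axes at that moment; what a row does not reach only later rows make up. A row lasts 1/10 s, in which the tool goes at most 50 mm and 8.59 degrees, less where a joint would pass 70% of its speed; a pose out of reach is approached as far as the arm can. A call with a gripper value outside its range is refused whole. The fingers move at their own pace and stop on an object; FORCE is the grip in N (left out, the last holds). Time passes only in rows, so rows that repeat a pose let the fingers close. It gives the time, the measured TCP pose, the force, the opening and the grip force at its end, in the units of the state.
- manip.read_state(): the state, without advancing time (a new reading comes with each control period).
- manip.camera(name): name is "scene" or "top" or "wrist"; returns the picture (384x512x3 uint8, red, green, blue); there is no depth.
- manip.camera_params(name): a dict with "fovy" (degrees; the focal length in pixels is half the picture's height over the tangent of half this angle, whatever the lens; pixels are square), "cx", "cy" (the principal point, pixels), "k1" (the pictures are not rectified: a ray, as slopes to the right and down, at radius r is drawn at 1 + k1 r^2 times it, then the intrinsics apply), "origin" and "attitude" of the camera in the world. Camera axes: x right, y down, z forward; pixel columns grow to the right and rows downward; lengths in mm; the calibration is good to about 2 mm. A picture is of the moment at which its call begins: read the wrist's pose just before it. camera_params takes no time and is no camera call; for the wrist camera it gives the pose at the moment of the call.
- manip.sign_off(): hands the job in; it is judged then, once.
The state is a dict: "clock": time; "joints": joint angles; "qd": joint speeds; "effort": joint torques, N m; "eef_pos": TCP position; "eef_rot": TCP orientation; "wrist_force": force on the tool from outside, world axes, zero at the start; "moment": the same for the moment, N m; "finger_gap": finger opening in mm; "finger_force": force on a finger pad.
Only numpy, scipy, OpenCV 4.12 (cv2) and the standard library are available. Lean on these libraries where they do the work, as an engineer would, in place of code of your own. Each camera call takes 0.05 s, during which the arm holds its last target. There are 200 camera calls.

TASK

Two empty brown bottles wait in the chute of the green glass-waste bin, held back by its heavy steel flap. Press the paddle of the lever on the bin's side right down and hold it there until both bottles have rolled into the bin, then ease the lever back up so that the flap comes down gently, without slamming, and closes fully. Do not touch the bottles or the flap, and leave the green-capped vial and the clamp boss near the bin where they are.

Things in the scene. Friction and masses are not known exactly. Their poses are not given: they have to be found in the camera images.
- waste_bin: green sheet-steel bin 160 x 130 mm, 132 high, bolted to the bench. Origin: centre of its underside. Own x from the chute end (-x) to the flap's hinge at the back (+x), own y away from the side with the lever, z up. A 100 mm wide chute on legs enters at x -80 mm, z 105 mm, climbing at 0.25 rad out to x -210. Cavity: x and y within 76 and 61 mm of the centre, floor z 10 mm
- lever (a joint): steel lever on the bin's -y side, on a level bolt parallel to the bin's y at bin (-34, -85, 134) mm. 0: at rest, long arm sloping 0.16 rad up away from the bin; grows as the paddle is pressed; 0.33: down on its stop. The roller on its 60 mm short arm lifts the flap by a side lug, about rad for rad. Takes about 4 to 9 N at the paddle; let go, the flap's weight drives it up again
- paddle (a point): centre of the top face of the black rubber paddle on the lever's long arm, 250 mm from the bolt (44 mm along the lever, 34 wide); at rest about 193 mm above the bench at bin (-278, -85) mm; pressed fully it goes down about 82 mm
- flap (a joint): heavy dark steel flap (about 2 kg, 163 x 136 mm, with a down-turned lip at the chute end) closing the bin's top, hinged at the back rim. 0: shut; grows as it rises; about 0.33 rad with the lever fully down. Bottles pass under the lip from about 0.25 rad, rolling by themselves
- bottle_lower: brown glass bottle with a tan cap, 42 mm diameter, 78 mm long, 50 g, lying across the chute against the flap's lip. Origin: centre of its foot, on its axis (132 mm above the bench at the start, the upper one 142; below 100 mm in the bin); own z runs along it from foot to cap
- bottle_upper: the same kind of bottle lying in the chute just uphill of the other, leaning on it
- green_vial: bystander: vial with a green cap, 33 mm diameter, 66 mm high, standing on the bench beyond the top of the chute. Origin: centre of its underside
- boss_head: bystander: spare clamp boss head, white block with a blue thumbscrew, 54 x 26 mm and 24 high, lying on the bench behind the hinge end of the bin. Origin: on its underside

How it is judged:
By the outcome, as a careful person would: the job done as asked, in the order asked, and still so for the second after the job is handed in, with the robot touching nothing.
It also fails if it takes over 35 s, if anything falls off the work surface, if the arm or the gripper's body presses on something with over 40 N, if the wrist force passes 120 N, or if a joint passes its speed limit or range.

## Working session

There is one attempt and no reset: what is moved stays moved. The work goes in short steps, Python scripts to look and compute and a shell command to move; the robot and the scene stay as the last step left them, time stands still between calls to the robot, and variables do not carry over. Pictures are saved under pics/ and viewed, at most 10 in all, crops included, and the job is handed in when it is done.

```bash
mkdir -p pics; python3 - <<'E'
from cell import manip
import cv2
s=manip.read_state();print(s, manip.tip_reach)
for n in("scene","top"):
    print(n,manip.camera_params(n));cv2.imwrite(f"pics/{n}1.png",manip.camera(n)[:,:,::-1])
E
```

```text
{'clock': 0.0, 'joints': array([ 1.06439968e+00,  3.00501354e-01,  1.52159488e+00,  1.84879507e-05,
        1.32073548e+00, -6.66016362e-02]), 'qd': array([ 0.00042447, -0.00139671, -0.00031913,  0.00032123,  0.00024975,
       -0.00087547]), 'effort': array([-1.61926910e-04, -5.31807232e+01, -3.52740562e+01,  7.08675524e-02,
        2.44271639e-02, -1.54728909e-04]), 'eef_pos': array([234.03691313, 497.43262427, 218.86390286]), 'eef_rot': array([-3.14035754e+00, -1.00329486e-04,  2.70179299e+00]), 'wrist_force': array([0.25236363, 0.0594515 , 0.36866298]), 'moment': array([-0.00617861,  0.00645213,  0.01678511]), 'finger_force': 0.0, 'finger_gap': 93.80521507787984} 14.0
scene {'fovy': 43.300767656674694, 'cx': 253.09791465868872, 'cy': 199.36674257998337, 'k1': -0.20715083025852338, 'origin': array([1516.68984608,  633.07341237,  702.92606896]), 'attitude': array([-1.99252163,  0.00473018,  2.10477054])}
top {'fovy': 51.277339538653415, 'cx': 254.85731814897565, 'cy': 194.87010210353074, 'k1': 0.017047872825935444, 'origin': array([356.22032425,  15.03222106, 996.25291748]), 'attitude': array([-3.02047689e+00,  1.36120161e-03, -1.56954665e+00])}
```

View pics/scene1.png

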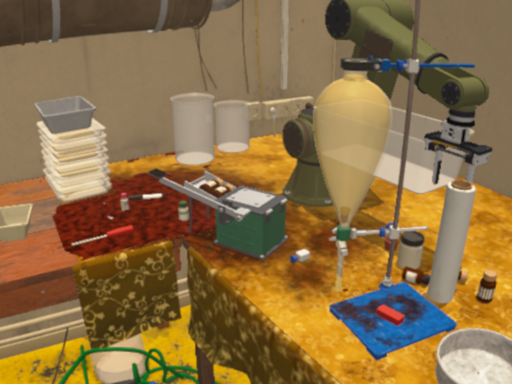

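View pics/top1.png

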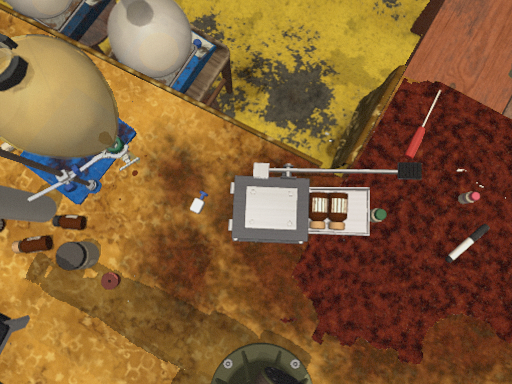

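Bin's hinge end faces world +y, its lever side world +x. The paddle is at about (410,171) in the top view and about (163,177) in the scene view. I'll measure it next.

```bash
cat > h.py <<'E'
import numpy as np,cv2
from cell import manip
from scipy.spatial.transform import Rotation as R
def ray(n,u,v,p=None):
    p=p or manip.camera_params(n); f=192/np.tan(np.radians(p["fovy"]/2))
    d=np.array([(u-p["cx"])/f,(v-p["cy"])/f]); s=d.copy()
    for _ in range(20): s=d/(1+p["k1"]*(s@s))
    return p["origin"],R.from_euler("xyz",p["attitude"]).apply([s[0],s[1],1])
def onz(n,u,v,z):
    o,d=ray(n,u,v); return o+d*(z-o[2])/d[2]
def cross(a,b):
    (o1,d1),(o2,d2)=a,b; d1=d1/np.linalg.norm(d1);d2=d2/np.linalg.norm(d2)
    t=np.linalg.lstsq(np.c_[d1,-d2],o2-o1,rcond=None)[0]
    P,Q=o1+t[0]*d1,o2+t[1]*d2; return (P+Q)/2,np.linalg.norm(P-Q)
E
python3 - <<'E'
from h import *
t=cv2.imread("pics/top1.png"); s=cv2.imread("pics/scene1.png")
def blobs(im,m,x0,y0,x1,y1,k=1):
    M=np.zeros(m.shape,np.uint8);M[y0:y1,x0:x1]=m[y0:y1,x0:x1]*255
    c=sorted(cv2.findContours(M,0,2)[0],key=cv2.contourArea)[-k:]
    return [(cv2.minAreaRect(a),cv2.contourArea(a)) for a in c]
pt=blobs(t,(t.max(2)<50),385,150,440,190)[-1];print("paddle top",pt)
ps=blobs(s,(s.max(2)<65),145,160,185,195,2);print("paddle scene",ps)
hsv=cv2.cvtColor(t,cv2.COLOR_BGR2HSV)
fl=blobs(t,(hsv[...,1]<70)&(hsv[...,2]<140)|((hsv[...,1]<45)),225,172,312,250)[-1];print("flap",fl)
u,v=pt[0][0]
for z in(180,193): print("paddle",onz("top",u,v,z))
for c in cv2.boxPoints(pt[0]): print(" corner",onz("top",*c,193).round(1))
for c in cv2.boxPoints(fl[0]): print(" flap corner",c,onz("top",*c,140).round(1))
for n,im,b in(("top_c",t,(225,140,440,255)),("scene_c",s,(135,155,300,265))):
    x0,y0,x1,y1=b;c=im[y0:y1,x0:x1];k=780//c.shape[1] if n=="top_c" else 4
    cv2.imwrite(f"pics/{n}.png",cv2.resize(c,None,fx=k,fy=k,interpolation=2))
E
```

```text
paddle top (((409.5, 170.5), (15.0, 23.0), 90.0), 299.5)
paddle scene [(((157.50001525878906, 173.0), (14.862704277038574, 6.008327484130859), 18.434947967529297), 55.0)]
flap (((269.5, 207.5), (71.0, 83.0), 90.0), 5075.0)
paddle [ 506.59146348 -302.90262674  180.        ]
paddle [ 504.19658713 -297.83905768  193.        ]
 corner [ 519.7 -275.2  193. ]
 corner [ 519.7 -321.8  193. ]
 corner [ 488.8 -320.3  193. ]
 corner [ 488.8 -274.   193. ]
 flap corner [228. 172.] [510.4  74.7 140. ]
 flap corner [311. 172.] [ 510.6 -105.4  140. ]
 flap corner [311. 243.] [ 357.6 -103.   140. ]
 flap corner [228. 243.] [357.4  73.3 140. ]
```

View pics/top_c.png

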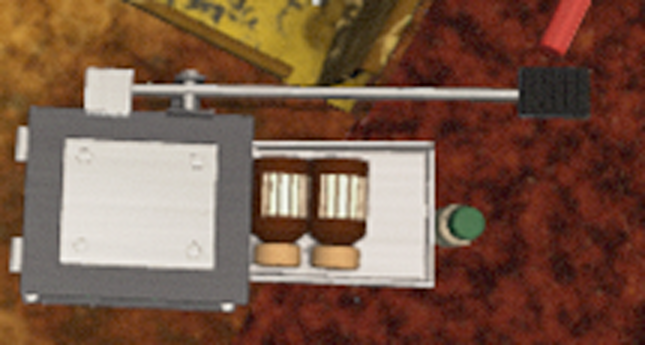

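View pics/scene_c.png

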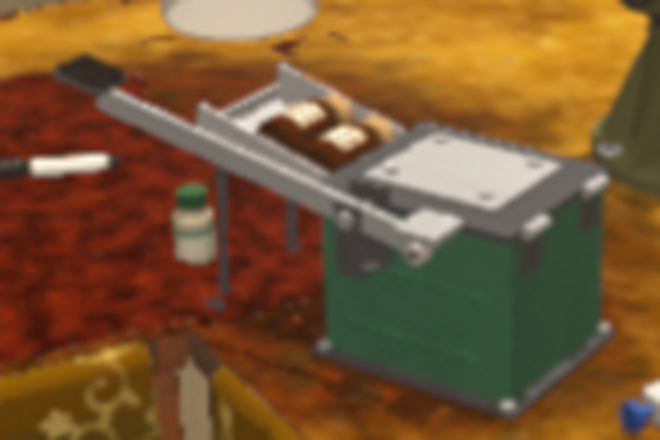

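Top crop: paddle is black at (555,93) crop = (410,171) px, bolt clamp at (188,91) crop = (287.7,170.3), bottles against the flap. Scene crop: the paddle's top is at (90,72) crop = (157.5,173). The next check is the paddle's height by crossing the two views, and its distance from the bolt.

```bash
python3 - <<'E'
from h import *
print("cross",cross(ray("top",409.7,170.7),ray("scene",157.5,173)))
b=onz("top",287.7,170.3,140);p=onz("top",409.7,170.7,192);print("bolt",b,"paddle",p,p-b)
# flap corners px
for c in((30,107),(252,115),(248,312),(22,302)): print(onz("top",225+c[0]/3,140+c[1]/3,140).round(0))
s=manip.read_state();m=R.from_euler("xyz",s["eef_rot"]).as_matrix();print(m.round(3))
for w in([0,0,110],[490-234,-250-497,110],(p-s["eef_pos"])+[0,0,60]):print(w,(m.T@np.array(w)/10).round(2))
E
```

```text
cross (array([ 505.13505382, -300.95860777,  186.99691961]), np.float64(0.8542284197699986))
bolt [514.26729027 -54.93283992 140.        ] paddle [ 503.96809462 -298.61467283  192.        ] [ -10.29919565 -243.68183291   52.        ]
[502.  59. 140.]
[ 497. -101.  140.]
[355. -96. 140.]
[362.  64. 140.]
[[-0.905  0.426 -0.001]
 [ 0.426  0.905 -0.001]
 [ 0.    -0.001 -1.   ]]
[0, 0, 110] [ 0.0e+00 -1.0e-02 -1.1e+01]
[256, -747, 110] [-54.97 -56.7  -10.95]
[ 269.90442078 -796.08715308   33.04830712] [-58.32 -60.54  -3.25]
```

```bash
python3 -m creep '[[-1,[0,0,-4],0],[-1,[-3,-3,-6],0],[-1,[-6,-6,-6],0],[-1,[-9,-9,-6],0],[-1,[-12,-12.4,-6],0],[-1,[-15,-15.5,-6],0],[-1,[-18,-18.6,-6],0],[-1,[-21,-21.7,-6],0],[-1,[-24,-24.9,-6],0],[-1,[-27,-28,-6],0],[-1,[-30,-31,-6],0],[-1,[-30,-31,-6],0]]' 20
```

```text
clock: 1.3
eef_pos: [374.5, 85.9, 279.3]
eef_rot: [-3.141, 0.0, 2.697]
wrist_force: [-0.5, 0.1, 0.5]
finger_gap: 2.1
finger_force: 0.0
```

```bash
python3 -m creep '[[-1,[-3,-3.1,0],-0.5],[-1,[-6,-6.2,0],-1],[-1,[-9,-9.4,0],-1.5],[-1,[-12,-12.5,0],-2],[-1,[-15,-15.6,0],-2.5],[-1,[-18,-18.7,0],-3],[-1,[-21,-21.8,0],-3.5],[-1,[-24,-25,0],-4],[-1,[-26.5,-27.5,0],-4.6],[-1,[-28.2,-29.3,1],-4.6],[-1,[-28.2,-29.3,3],-4.6],[-1,[-28.2,-29.3,4],-4.6]]'
python3 - <<'E'
from h import *
s=manip.read_state();print(s["eef_pos"],s["eef_rot"],s["joints"].round(2),s["wrist_force"])
m=R.from_euler("xyz",s["eef_rot"]).as_matrix();print(m.round(3))
t=manip.camera("top")[130:250,220:470];sc=manip.camera("scene")[90:240,100:300]
sc=cv2.resize(sc,None,fx=2,fy=2);t=cv2.resize(t,None,fx=2,fy=2);W=np.zeros((540,500,3),np.uint8);W[:240,:500]=t;W[240:540,:400]=sc
cv2.imwrite("pics/above.png",W[:,:,::-1])
E
```

```text
clock: 2.5
eef_pos: [504.0, -295.2, 237.2]
eef_rot: [3.14, -0.002, 3.103]
wrist_force: [-0.2, -0.7, -0.5]
finger_gap: 0.5
finger_force: 0.0
[ 503.98662026 -295.17803159  237.19876763] [ 3.13988115e+00 -2.46832520e-03  3.10300839e+00] [-0.59  0.37  1.39  0.    1.39 -2.12] [-0.2028655  -0.69958786 -0.54577436]
[[-0.999  0.039 -0.002]
 [ 0.039  0.999  0.002]
 [ 0.002  0.002 -1.   ]]
```

View pics/above.png

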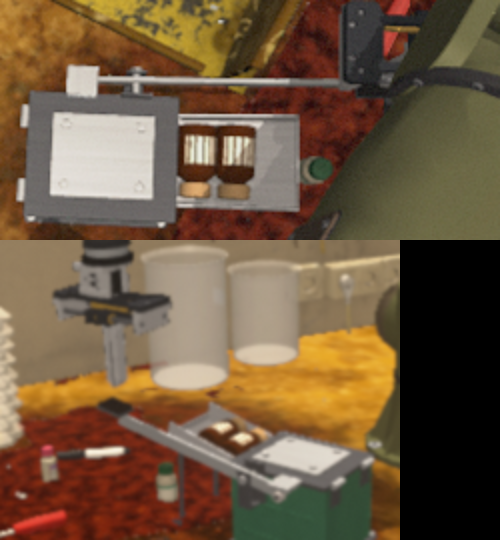

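Fingers shut hang centrally over the paddle, tips at (116,385) and paddle at (116,408) in the lower panel. Now I press gently.

```bash
python3 -m creep '[[-1,[0,0,1],0],[-1,[0,0,2],0],[-1,[0,0,2.5],0],[-1,[0,0,3],0],[-1,[0,0,3.5],0],[-1,[0,-0.1,4],0],[-1,[0,-0.2,4.5],0],[-1,[0,-0.2,5],0],[-1,[0,-0.3,5.5],0],[-1,[0,-0.4,6],0],[-1,[0,-0.4,6.5],0],[-1,[0,-0.5,7],0]]'
```

```text
clock: 3.8
eef_pos: [504.0, -301.3, 170.4]
eef_rot: [-3.14, 0.001, 3.103]
wrist_force: [-2.6, 1.7, 7.9]
finger_gap: 0.6
finger_force: 4.2
```

```bash
python3 -m creep '[[-1,[0,0,0.5],0],[-1,[0,0,1],0],[-1,[0,0,1.5],0],[-1,[0,0,2],0],[-1,[0,0,2.5],0],[-1,[0,0,3],0],[-1,[0,0.1,3.4],0],[-1,[0,0.1,3.7],0],[-1,[0,0.1,4],0],[-1,[0,0.1,4],0]]'
```

```text
clock: 4.8
eef_pos: [504.2, -301.0, 130.3]
eef_rot: [-3.139, 0.002, 3.103]
wrist_force: [-0.9, -5.6, 6.6]
finger_gap: 0.3
finger_force: 3.7
```

```bash
python3 -m creep '[[-1,[0,-0.1,0.2],0],[-1,[0,-0.1,0.4],0],[-1,[0,-0.1,0.5],0],[-1,[0,-0.1,0.5],0]]'
```

```text
clock: 5.2
eef_pos: [504.3, -300.9, 126.0]
eef_rot: [-3.141, 0.002, 3.103]
wrist_force: [-3.3, 2.4, 13.3]
finger_gap: 0.8
finger_force: 6.2
```

Force is rising to 13 N, so the lever is near its stop. I press a little more, hold, and look.

```bash
python3 -m creep '[[-1,[0,0,0.1],0],[-1,[0,0,0.2],0],[-1,[0,0,0.2],0],[-1,[0,0,0.2],0],[-1,[0,0,0.2],0],[-1,[0,0,0.2],0],[-1,[0,0,0.2],0],[-1,[0,0,0.2],0]]'
python3 - <<'E'
from h import *
t=manip.camera("top")[130:250,220:470];sc=manip.camera("scene")[90:265,100:300]
sc=cv2.resize(sc,None,fx=2,fy=2);t=cv2.resize(t,None,fx=2,fy=2);W=np.zeros((590,500,3),np.uint8);W[:240,:500]=t;W[240:590,:400]=sc
cv2.imwrite("pics/down.png",W[:,:,::-1])
E
```

```text
clock: 6.0
eef_pos: [504.5, -301.0, 125.6]
eef_rot: [-3.14, 0.003, 3.103]
wrist_force: [-8.6, 7.1, 27.7]
finger_gap: 0.6
finger_force: 13.1
```

View pics/down.png

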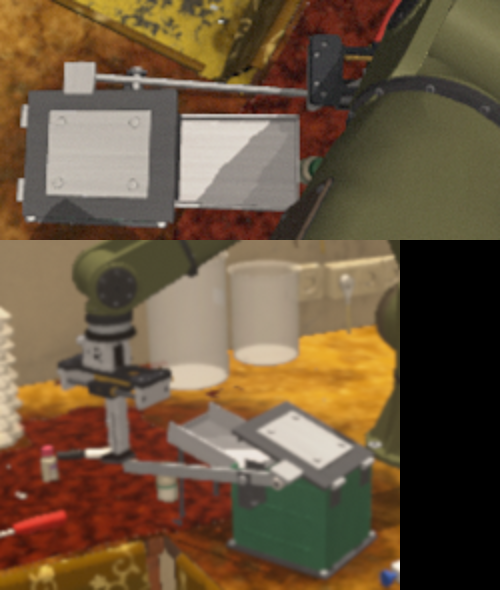

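Lever is on its stop (z steady, 28 N), the flap is raised and the chute is empty. I hold a second to let the bottles settle, then ease up.

```bash
python3 -m creep '[[-1,[0,0,-0.1],0],[-1,[0,0,-0.1],0],[-1,[0,0,-0.1],0],[-1,[0,0,-0.1],0],[-1,[0,0,-0.1],0],[-1,[0,0,-0.1],0],[-1,[0,0,-0.1],0],[-1,[0,0,-0.1],0],[-1,[0,0,-0.1],0],[-1,[0,0,-0.1],0],[-1,[0,0,-0.1],0],[-1,[0,0,-0.1],0]]'
python3 -m creep '[[-1,[0,0,-0.2],0],[-1,[0,0,-0.4],0],[-1,[0,0,-0.6],0],[-1,[0,0,-0.9],0],[-1,[0,0,-1.2],0],[-1,[0,-0.1,-1.5],0],[-1,[0,-0.1,-1.8],0],[-1,[0,-0.1,-2.1],0],[-1,[0,-0.1,-2.4],0],[-1,[0,-0.1,-2.7],0],[-1,[0,-0.1,-3],0],[-1,[0,-0.1,-3.3],0]]'
python3 -m creep '[[-1,[0,0,-0.3],0],[-1,[0,0,-0.6],0],[-1,[0,0.1,-0.9],0],[-1,[0,0.1,-1.2],0],[-1,[0,0.1,-1.5],0],[-1,[0,0.2,-1.8],0],[-1,[0,0.2,-2.1],0],[-1,[0,0.2,-2.4],0],[-1,[0,0.3,-2.6],0],[-1,[0,0.3,-2.8],0],[-1,[0,0.3,-3],0],[-1,[0,0.3,-3.2],0]]'
```

```text
clock: 7.3
eef_pos: [504.4, -300.9, 125.7]
eef_rot: [-3.14, 0.002, 3.103]
wrist_force: [-6.2, 5.8, 20.3]
finger_gap: 0.5
finger_force: 9.7
clock: 8.5
eef_pos: [503.9, -301.5, 156.7]
eef_rot: [3.141, 0.0, 3.103]
wrist_force: [2.3, 2.9, 5.1]
finger_gap: 0.6
finger_force: 2.5
clock: 9.7
eef_pos: [504.0, -298.3, 188.8]
eef_rot: [3.141, 0.0, 3.103]
wrist_force: [0.7, 5.0, 6.1]
finger_gap: 0.4
finger_force: 3.2
```

```bash
python3 -m creep '[[-1,[0,0,-0.15],0],[-1,[0,0,-0.3],0],[-1,[0,0,-0.45],0],[-1,[0,0.1,-0.6],0],[-1,[0,0.1,-0.75],0],[-1,[0,0.1,-0.9],0],[-1,[0,0.1,-1.05],0],[-1,[0,0.1,-1.2],0],[-1,[0,0.2,-1.35],0],[-1,[0,0.2,-1.5],0],[-1,[0,0.2,-1.65],0],[-1,[0,0.2,-1.8],0]]'
python3 -m creep '[[-1,[0,0,-0.15],0],[-1,[0,0,-0.3],0],[-1,[0,0,-0.45],0],[-1,[0,0,-0.6],0],[-1,[0,0,-0.75],0],[-1,[0,0,-0.9],0],[-1,[0,0,-2],0],[-1,[0,0,-4],0],[-1,[0,-2,-7],0],[-1,[0,-5,-9],0],[-1,[0,-9,-9],0],[-1,[0,-9,-9],0]]'
python3 - <<'E'
from h import *
t=manip.camera("top")[130:250,220:470];sc=manip.camera("scene")[90:265,100:300]
sc=cv2.resize(sc,None,fx=2,fy=2);t=cv2.resize(t,None,fx=2,fy=2);W=np.zeros((590,500,3),np.uint8);W[:240,:500]=t;W[240:590,:400]=sc
cv2.imwrite("pics/end.png",W[:,:,::-1])
E
```

```text
clock: 10.9
eef_pos: [503.9, -296.5, 206.3]
eef_rot: [3.141, -0.001, 3.103]
wrist_force: [0.3, 1.7, 1.8]
finger_gap: 0.6
finger_force: 0.6
clock: 12.1
eef_pos: [499.7, -390.1, 296.9]
eef_rot: [-3.141, 0.0, 3.1]
wrist_force: [0.1, 0.4, -0.7]
finger_gap: 0.8
finger_force: 0.0
```

View pics/end.png

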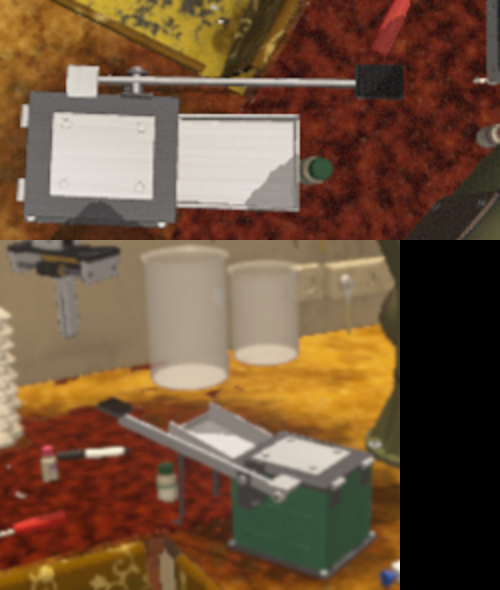

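The lever is back at its rest position (paddle at (116,408) as before), the flap is shut and the chute is empty. The vial hasn't moved and the robot is clear of everything.

```bash
python3 -c "from cell import manip;print(manip.sign_off())"
```

```text
the job is handed in; nothing more can be done
None
```

The job is handed in at about 12 s: the lever was pressed to its stop and held until the chute was empty, then eased up until the flap closed; the bottles' rest inside the bin can't be seen, and I did not recheck the boss head.

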